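# Weigh the token can on the laundry's beam scale

## Task

Stand the small lidded can of washer tokens upright on the platform of the beam scale. Then slide the poise along the notched beam until the pointer at the beam's end comes to rest level with the fixed index point facing it, as near as the notches allow, with the beam swinging free. Leave the can on the platform, let go of everything, and do not knock over or shift the other things on the counter.

Things in the scene. Friction and masses are not known exactly. Their poses are not given: they have to be found in the camera images.
- scale: Fixed grey bench beam scale. Origin on the counter under the pivot, z up. Platform on its +y side (centre y = +145 mm); the steel beam runs to -y at x = 0, its axis 165 mm up when level. Column under the pivot 34 mm wide, 180 mm high; index post at y = -290 mm, 217 mm high, with stop rods 46 mm above and below the index. Base under the beam 22 mm high, 70 mm wide.
- platform_top (a point): Centre of the upper face of the steel platform (140 x 140 x 12 mm), 53 mm above the counter when the beam is level. It moves straight up and down by at most 8 mm (60 mm per rad of beam angle: up when the pointer goes down) and sinks when loaded. A 28 mm wide stirrup rises from it at scale y = 60 mm to 186 mm high and rests on the beam's short arm. Axes as the scale's.
- can_mid (a point): Centre, half-way up, of the loose can of tokens: plain aluminium cylinder with a dark steel lid, 56 mm in diameter, 80 mm high, upright at the start; z along its axis. Its content is unknown: 0.25 to 0.51 kg.
- can: The same can; origin at the centre of its underside.
- poise_grip (a point): Grip point on the poise, the 0.25 kg dark steel weight straddling the beam: centre of its upright fin, 16 mm wide across the beam (scale x), 22 mm along it (scale y), from 25 mm below this point to 18 mm above it. Below the fin the poise is 30 mm wide across the beam, 26 mm along it, down to 98 mm below this point. The point lies 52 mm above the beam axis and tilts with the beam.
- poise (a joint): How far the poise is slid out from its innermost notch, 0 to 0.140 m, growing away from the pivot (to scale -y); at 0 it stands 60 mm from the pivot. 15 notches, 10 mm apart (0, 0.010, ... 0.140): a spring pawl clicks into them, about 2 N along the beam moves it out of one; released between two it slips into one of them.
- beam (a joint): Beam angle in rad: 0 = level, pointer at the index; positive = pointer down (poise too far out), negative = pointer up (poise too far in). Stops at -0.13, 0.13. Left free it settles in about 1 s; near level one notch changes it by about 0.05, and 3 or more notches off it lies on a stop. The empty scale is level with the poise at 0; the can needs the poise at 0.05 to 0.13.
- pointer_tip (a point): Tip of the steel cone at the beam's free end, 255 mm from the pivot. It rises and falls with the beam.
- index_tip (a point): Tip of the fixed dark cone on the post, facing the pointer 7 mm away, 165 mm above the counter. Axes as the scale's.
- detergent: Bystander: white detergent bottle, 72 mm in diameter, 190 mm high, standing on the counter. Origin at its foot.
- mug: Bystander: white mug, 80 mm in diameter, 92 mm high, handle to its +y. Origin at its foot.
- carton: Bystander: plain cardboard carton, 60 x 110 x 80 mm high. Origin under its centre.
Things that resemble listed ones, but are neither listed nor needed, are in the scene too. There is more than one size of the can; the job needs the middle-sized.

How it is judged:
By the outcome, as a careful person would: the job done as asked, in the order asked, and still so for the second after the job is handed in, with the robot touching nothing.
It also fails if it takes over 70 s, if anything falls off the work surface, if the arm or the gripper's body presses on something with over 40 N, if the wrist force passes 120 N, or if a joint passes its speed limit or range.

## Robot

A 7-joint arm with a two-finger parallel gripper is mounted at the origin on the work surface. World frame = base frame: x ahead of the robot, y to its left, z up, the work surface at z = 0. Lengths are in m, angles in rad, forces in N, time in s.
With the tool pointing down it reaches from about 0.4 to 0.875 m from the base axis. Payload 19.3 kg.
Tool frame: the origin (TCP) lies at the very end of the fingers, on their centre line; the grasp point (between the pads) lies 19 mm behind it; z points along the fingers, y is the line along which they close (so a half turn about z gives the same grasp; the last joint's range is limited). The gripper opens to 85 mm and grips with 20 to 120 N. Pads are 22 mm wide; open, the fingers measure 114 mm over their backs; the gripper's body (76 mm by 85 mm) begins 54 mm behind the grasp point. The pads swing forward as they close: fully open they stand 13 mm farther back than shut.
Start: joints at [1.198, 0.521, -0.036, 1.599, 0.021, 1.021, -0.113], TCP at [0.186, -0.597, 0.208] pointing down, gripper open.
Joint ranges: [-2.91, 2.91], [-0.3, 2.13], [-1.5, 1.42], [0.17, 2.43], [-1.26, 4.41], [0.16, 1.93], [-2.52, 2.52]. Speed limits (rad/s): [1.89, 1.89, 2.39, 2.39, 3.01, 3.01, 3.01].

## Interface

Orientations are given as [roll, pitch, yaw] about the fixed x, y, z axes, in that order (R = Rz(yaw) Ry(pitch) Rx(roll)).
In Python, from workcell import bot gives the robot as it stands.
- The arm moves only by the tool jog_arm, never from a script. Its argument "motion" is a list of rows, each a list of 5 numbers: the shift along the tool's x, y, z scaled (see below), then the turn about the tool's z scaled (see below), then the opening, from 0 (shut) to 1 (fully open). A call has 1 to 12 rows; each row shifts and turns the commanded pose from where the row before left it, along the tool's axes as they then stand; what a row does not reach is not made up. The controller multiplies each number of a shift by 30 mm and each number of a turn by 0.08 rad. A row lasts 1/10 s, in which the tool goes at most 50 mm and 8.59 degrees, less where a joint would pass 70% of its speed; a pose out of reach is approached as far as the arm can. A call with a number of a shift or a turn outside -1 to 1 is refused whole. A call with a gripper value outside its range is refused whole. The fingers move at their own pace and stop on an object; "newtons" is the grip in N (left out, the last holds). Time passes only in rows, so rows that do not move let the fingers close. It gives the time, the measured TCP pose, the force, the opening and the grip force at its end, in the units of the state.
- bot.observe(): the state, without advancing time (a new reading comes with each control period).
- bot.grab_frame(name): name is "scene" or "top"; returns a dict with "pixels" (384x512x3 uint8, red, green, blue), "fovy" (degrees; the focal length in pixels is half the picture's height over the tangent of half this angle, whatever the lens; pixels are square), "cx", "cy" (the principal point, pixels), "rvec" (rotation vector, rad) and "tvec" (3), from world to camera coordinates, as OpenCV has them. Camera axes: x right, y down, z forward; pixel columns grow to the right and rows downward; lengths in m; the calibration is good to about 2 mm. A picture is of the moment at which its call begins. There is no depth.
- bot.job_done(): hands the job in; it is judged then, once.
The state is a dict: "clock": time; "qpos": joint angles; "qd": joint speeds; "joint_efforts": joint torques, N m; "position": TCP position; "tool_rot": TCP orientation; "force": force on the tool from outside, world axes, zero at the start; "moment": the same for the moment, N m; "grip_width": finger opening in m; "finger_force": force on a finger pad.
Only numpy, scipy, OpenCV 4.12 (cv2) and the standard library are available. Lean on these libraries where they do the work, as an engineer would, in place of code of your own. Each camera call takes 0.05 s, during which the arm holds its last target. There are 200 camera calls.

## Working session

There is one attempt and no reset: what is moved stays moved. The work goes in short steps, Python scripts to look and compute and a tool call to move; the robot and the scene stay as the last step left them, time stands still between calls to the robot, and variables do not carry over. Pictures are saved under pics/ and viewed, at most 10 in all, crops included, and the job is handed in when it is done.

Besides the shell and the picture viewer there is one more tool, called as a command line: name --pt "numbers of a row" for each row, then --argument value for the rest. jog_arm: Moves the arm, as the interface text tells. Shifts and turns lie within -1 to 1; 1 stands for 30 mm of shift or 0.08 rad of turn. Its arguments: {"type":"object","properties":{"motion":{"type":"array","items":{"type":"array","items":{"type":"number"}}},"newtons":{"type":"number"}},"required":["motion"]}

```bash
mkdir -p pics; cat > h.py <<'E'
import numpy as np, cv2
from workcell import bot
def cam(n,save=None):
    f=bot.grab_frame(n); im=np.array(f["pixels"])[:,:,::-1].copy()
    if save: cv2.imwrite("pics/"+save,im)
    fl=im.shape[0]/2/np.tan(np.radians(f["fovy"])/2)
    K=np.array([[fl,0,f["cx"]],[0,fl,f["cy"]],[0,0,1.]])
    R=cv2.Rodrigues(np.array(f["rvec"],float))[0]; t=np.array(f["tvec"],float)
    return im,K,R,t
def ray(c,u,v):
    _,K,R,t=c; d=R.T@np.linalg.inv(K)@np.array([u,v,1.]); return -R.T@t,d
def onz(c,u,v,z):
    o,d=ray(c,u,v); return o+d*(z-o[2])/d[2]
def proj(c,p):
    _,K,R,t=c; q=K@(R@np.array(p,float)+t); return q[:2]/q[2]
E
python3 - <<'E'
from h import *
a=cam("scene");b=cam("top")
cv2.imwrite("pics/s0.png",a[0]);cv2.imwrite("pics/t0.png",b[0])
for c in(a,b):print(-c[2].T@c[3],c[1][0,0],c[2][2])
s=bot.observe();print({k:np.round(v,3) for k,v in s.items()})
E
```

```text
[ 1.18611965 -0.40282024  0.8970278 ] 371.54262309498426 [-0.61016114  0.35962817 -0.70595393]
[ 0.37634359 -0.02983774  1.19536256] 395.25111628986934 [ 0.1460861   0.0074751  -0.98924364]
{'clock': np.float64(0.1), 'qpos': array([ 1.198,  0.522, -0.036,  1.6  ,  0.021,  1.021, -0.113]), 'qd': array([-0.002, -0.001,  0.   , -0.002,  0.001, -0.001,  0.   ]), 'joint_efforts': array([ 3.0000e-03, -9.2850e+01,  1.9840e+00, -3.7053e+01,  1.8000e-02,
        5.0000e-03,  0.0000e+00]), 'position': array([ 0.186, -0.596,  0.207]), 'tool_rot': array([-3.141,  0.   ,  0.303]), 'force': array([ 0.313,  0.243, -0.176]), 'moment': array([-0.021,  0.003, -0.001]), 'finger_force': np.float64(0.0), 'grip_width': np.float64(0.086)}
```

View pics/s0.png

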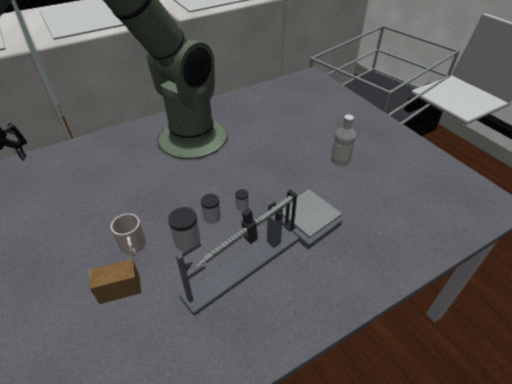

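View pics/t0.png

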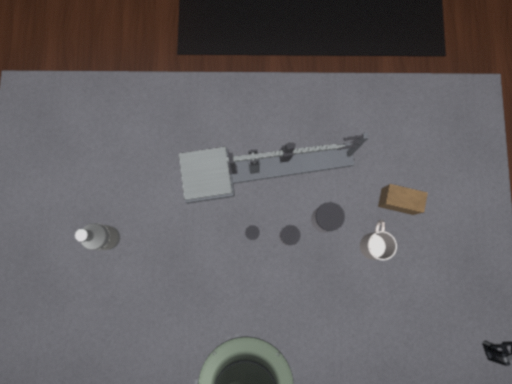

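The scene picture shows three lidded cans: large (184,228), middle (210,208) and small (242,200). In the top view they are at (330,216), (290,235) and (252,232). The middle one should be the 56 mm can. The scale runs from the platform at about (206,174) to the post at about (355,142) in the top view.

```bash
python3 - <<'E'
from h import *
a=cam("scene");b=cam("top")
A=cv2.resize(a[0][180:310,160:350],None,fx=4,fy=4,interpolation=cv2.INTER_CUBIC)
B=cv2.resize(b[0][125:255,170:370],None,fx=4,fy=4,interpolation=cv2.INTER_CUBIC)
cv2.imwrite("pics/s1.png",cv2.convertScaleAbs(A,alpha=1.6));cv2.imwrite("pics/t1.png",cv2.convertScaleAbs(B,alpha=1.6))
g=cv2.cvtColor(b[0],cv2.COLOR_BGR2GRAY)
m=((g<60)*255).astype(np.uint8)
for n,(u,v) in dict(L=(330,216),M=(290,235),S=(252,232)).items():
    k=np.zeros_like(m);cv2.circle(k,(u,v),22,255,-1)
    cs=cv2.findContours(m&k,cv2.RETR_EXTERNAL,cv2.CHAIN_APPROX_NONE)[0];c=max(cs,key=cv2.contourArea)
    (x,y),r=cv2.minEnclosingCircle(c);ar=cv2.contourArea(c)
    p=onz(b,x,y,.08);q=onz(b,x+np.sqrt(ar/np.pi),y,.08);print(n,x,y,r,ar,p,2*np.linalg.norm(q-p))
E
```

```text
Traceback (most recent call last):
ValueError: max() iterable argument is empty
```

View pics/s1.png

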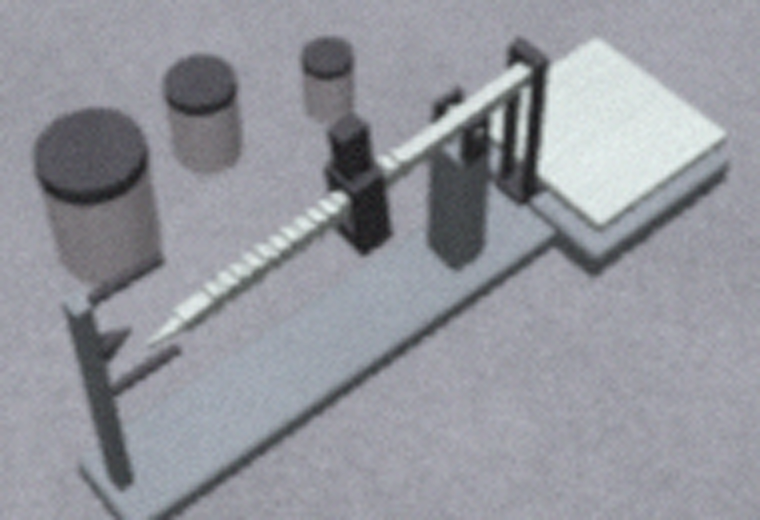

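View pics/t1.png

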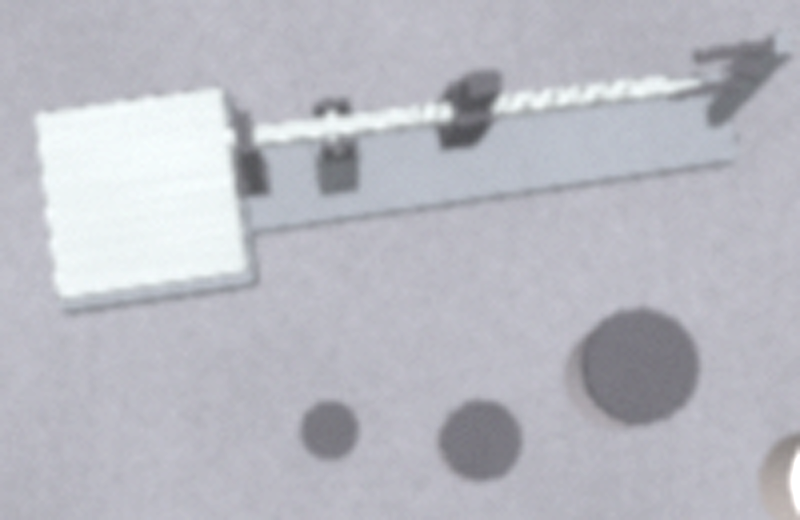

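The crops confirm it. The middle-sized can is at crop (200,110) in the scene view and (480,440) in the top view, standing between the larger and smaller cans. The beam is level, and the poise sits at its inner end at top-crop (470,110).

```bash
python3 - <<'E'
from h import *
a=cam("scene");b=cam("top")
g=cv2.cvtColor(b[0],cv2.COLOR_BGR2GRAY)
for n,(u,v,w) in dict(L=(330,216,19),M=(290,235,15),S=(252,232,11)).items():
    P=g[v-w:v+w,u-w:u+w]; th,m=cv2.threshold(cv2.GaussianBlur(P,(3,3),0),0,255,cv2.THRESH_BINARY_INV+cv2.THRESH_OTSU)
    c=max(cv2.findContours(m,cv2.RETR_EXTERNAL,cv2.CHAIN_APPROX_NONE)[0],key=cv2.contourArea)
    M=cv2.moments(m,True);x=M['m10']/M['m00']+u-w;y=M['m01']/M['m00']+v-w;r=np.sqrt(M['m00']/np.pi)
    p=onz(b,x,y,.08);q=onz(b,x+r,y,.08);print(n,th,x,y,r,p,2*np.linalg.norm(q-p))
for lo in (130,150,165):
    m=((cv2.GaussianBlur(g,(3,3),0)>lo)*255).astype(np.uint8); k=np.zeros_like(m);k[140:210,172:227]=255
    m=cv2.morphologyEx(m&k,cv2.MORPH_OPEN,np.ones((9,9)))
    c=max(cv2.findContours(m,cv2.RETR_EXTERNAL,cv2.CHAIN_APPROX_NONE)[0],key=cv2.contourArea)
    c=np.array([onz(b,x,y,.053)[:2] for x,y in c[:,0]],np.float32)
    print(lo,g[174,206],cv2.minAreaRect(c))
# beam top line
pts=[]
for u in range(240,335):
    col=g[140:165,u].astype(float)-125; col[col<0]=0
    if col.sum()>30: v=140+(col*np.arange(25)).sum()/col.sum(); pts.append(onz(b,u,v,.170)[:2])
pts=np.array(pts,np.float32);l=cv2.fitLine(pts,cv2.DIST_HUBER,0,.01,.01).ravel();print("beam",len(pts),l)
# base edges: print values for a column
print(g[140:190,300])
E
```

```text
L 96.0 328.8130311614731 216.3526912181303 14.99088988838742 [ 0.47874095 -0.23300252  0.08      ] 0.08460211911595521
M 97.0 289.6890243902439 234.6981707317073 10.217907939900583 [ 0.42596439 -0.12239735  0.08      ] 0.05734834736872681
S 97.0 251.92352941176472 232.14117647058822 7.356132180109627 [ 0.43200801 -0.01626364  0.08      ] 0.04137412127518008
130 153 ((0.606728196144104, 0.12679317593574524), (0.14141052961349487, 0.14049862325191498), 8.754769325256348)
150 153 ((0.6068983674049377, 0.12633581459522247), (0.13078829646110535, 0.12923763692378998), 9.116667747497559)Traceback (most recent call last):
  File "<stdin>", line 12, in <module>
ValueError: max() iterable argument is empty
```

```bash
python3 - <<'E'
from h import *
a=cam("scene");b=cam("top")
g=cv2.GaussianBlur(cv2.cvtColor(b[0],cv2.COLOR_BGR2GRAY),(3,3),0)
m=((g>133)*255).astype(np.uint8); k=np.zeros_like(m);k[140:210,172:250]=255
m=cv2.morphologyEx(m&k,cv2.MORPH_OPEN,np.ones((15,15)))
c=max(cv2.findContours(m,cv2.RETR_EXTERNAL,cv2.CHAIN_APPROX_NONE)[0],key=cv2.contourArea)
r=cv2.minAreaRect(c);print(r)
w=np.array([onz(b,x,y,.053)[:2] for x,y in c[:,0]],np.float32);print("plat",cv2.minAreaRect(w))
pts=[]
for u in range(240,332):
    if 275<u<297: continue
    col=g[140:165,u].astype(float)-118; col[col<0]=0
    i=col.argmax()
    lo=max(i-3,0);s=col[lo:i+4]
    if s.sum()>20: pts.append(onz(b,u,140+lo+(s*np.arange(len(s))).sum()/s.sum(),.170)[:2])
pts=np.array(pts,np.float32);l=cv2.fitLine(pts,cv2.DIST_HUBER,0,.001,.001).ravel();print("beam",len(pts),l)
d=l[:2]*np.sign(l[1]);print("yaw",np.arctan2(-d[0],d[1]))
# predict
for yaw in [np.arctan2(-d[0],d[1])]:
    ey=np.array([-np.sin(yaw),np.cos(yaw)]);ex=np.array([ey[1],-ey[0]])
    P=np.array(cv2.minAreaRect(w)[0]);O=P-.145*ey
    print("O",O,"x offset of beam", (l[2:]-O)@ex)
    O3=lambda x,y,z:np.r_[O+x*ex+y*ey,z]
    for n,p in dict(plat=(0,.145,.053),grip=(0,-.06,.217),finT=(0,-.06,.235),ptr=(0,-.255,.165),idx=(0,-.262,.165),postT=(0,-.29,.217)).items():
        print(n,O3(*p),"scene",proj(a,O3(*p)),"top",proj(b,O3(*p)))
E
```

```text
((204.3617706298828, 172.5750732421875), (46.44439697265625, 46.619659423828125), 83.2901611328125)
plat ((0.6074404120445251, 0.12628352642059326), (0.1396511048078537, 0.13716861605644226), 7.7558979988098145)
beam 71 [ 0.13716929 -0.9905476   0.64599216 -0.13205826]
yaw 0.13760312
O [ 0.62732996 -0.01734588] x offset of beam 0.002750782266956242
plat [0.60744041 0.12628353 0.053     ] scene [308.98201342 212.7514391 ] top [204.36441351 172.37194978]
grip [ 0.63556012 -0.07677873  0.217     ] scene [256.64355589 206.64739594] top [276.01692622 149.39110525]
finT [ 0.63556012 -0.07677873  0.235     ] scene [256.62158321 201.66639683] top [276.36786014 147.53736946]
ptr [ 0.66230812 -0.26993552  0.165     ] scene [192.76218728 259.09204552] top [347.19736039 145.31987385]
idx [ 0.66326831 -0.27686933  0.165     ] scene [190.23535656 260.6248712 ] top [349.78031685 144.99486873]
postT [ 0.66710905 -0.30460468  0.217     ] scene [176.49497768 253.60194063] top [365.39110835 138.15957524]
```

The poise shows at top (292,146), about 40 mm farther out than notch 0. The pointer is at scene (197,266), below the index at (191,262), so the beam is resting on its lower stop and the platform is about 8 mm high. I'll redo the scale pose on that basis and start turning the tool.

```bash
cat >> h.py <<'E'
def scalefit(b,th):
    g=cv2.GaussianBlur(cv2.cvtColor(b[0],cv2.COLOR_BGR2GRAY),(3,3),0)
    m=((g>133)*255).astype(np.uint8); k=np.zeros_like(m);k[140:210,172:250]=255
    m=cv2.morphologyEx(m&k,cv2.MORPH_OPEN,np.ones((15,15)))
    c=max(cv2.findContours(m,cv2.RETR_EXTERNAL,cv2.CHAIN_APPROX_NONE)[0],key=cv2.contourArea)
    r=cv2.minAreaRect(np.array([onz(b,x,y,.053+.06*th)[:2] for x,y in c[:,0]],np.float32))
    P=np.array(r[0]);yaw=.14
    for _ in range(5):
        ey=np.array([-np.sin(yaw),np.cos(yaw)]);O=P-.145*ey;pts=[]
        for u in range(240,332):
            if 275<u<300: continue
            col=g[140:165,u].astype(float)-118; col[col<0]=0
            i=col.argmax();lo=max(i-3,0);s=col[lo:i+4]
            if s.sum()>20:
                v=140+lo+(s*np.arange(len(s))).sum()/s.sum();z=.17
                for _ in range(3): p=onz(b,u,v,z)[:2];z=.17+th*((p-O)@ey)
                pts.append(p)
        l=cv2.fitLine(np.array(pts,np.float32),cv2.DIST_HUBER,0,.001,.001).ravel()
        d=l[:2]*np.sign(l[1]);yaw=np.arctan2(-d[0],d[1])
    ex=np.array([ey[1],-ey[0]])
    return r,yaw,P,O,ex,ey,(l[2:]-O)@ex
E
python3 - <<'E'
from h import *
a=cam("scene");b=cam("top")
r,yaw,P,O,ex,ey,off=scalefit(b,.13);print(r,yaw,O,off)
Q=lambda x,y,z:np.r_[O+x*ex+y*ey,z]
t=.13
def on(y,h): return Q(0,y*np.cos(t)+h*np.sin(t)*0-h*np.sin(t),.165+y*np.sin(t)+h*np.cos(t))
for n,p in dict(ptr=on(-.255,0),idx=Q(0,-.262,.165),post=Q(0,-.29,.217),**{f"fin{i}":on(-.06-.01*i,.07) for i in range(8)}).items():
    print(n,p,proj(a,p),proj(b,p))
E
```

```text
((0.6058770418167114, 0.12519781291484833), (0.13882581889629364, 0.13635726273059845), 7.393529891967773) 0.17129739 [ 0.63059387 -0.01768002] -0.0006234915402052454
ptr [ 0.67369462 -0.26682773  0.13194329] [197.54712729 269.86360878] [343.26484196 144.50870998]
idx [ 0.67525463 -0.2758455   0.165     ] [192.69145731 264.07332262] [349.2886492  140.65541741]
post [ 0.68002753 -0.30343568  0.217     ] [179.20405334 257.46570752] [364.77948697 133.25935878]
fin0 [ 0.64228205 -0.08524459  0.22663128] [255.08520534 206.95907625] [279.5683754  145.84541718]
fin1 [ 0.64397228 -0.09501509  0.22533494] [252.0273257  209.23624989] [283.41005734 145.36624663]
fin2 [ 0.6456625  -0.10478559  0.2240386 ] [248.94510567 211.5315496 ] [287.24054635 144.88847218]
fin3 [ 0.64735273 -0.11455608  0.22274226] [245.83825345 213.84519265] [291.05989125 144.41208771]
fin4 [ 0.64904295 -0.12432658  0.22144592] [242.70647259 216.17739983] [294.86814062 143.93708719]
fin5 [ 0.65073318 -0.13409708  0.22014958] [239.54946184 218.52839546] [298.66534274 143.46346459]
fin6 [ 0.6524234  -0.14386758  0.21885324] [236.3669151  220.89840751] [302.4515456  142.99121391]
fin7 [ 0.65411363 -0.15363808  0.21755689] [233.15852126 223.28766764] [306.22679692 142.52032921]
```

jog_arm --pt "0 0 0 -1 1" --pt "0 0 0 -1 1" --pt "0 0 0 -1 1" --pt "0 0 0 -1 1" --pt "0 0 0 -1 1" --pt "0 0 0 -1 1" --pt "0 0 0 -1 1" --pt "0 0 0 -1 1" --pt "0 0 0 -1 1" --pt "0 0 0 -1 1" --pt "0 0 0 -1 1" --pt "0 0 0 -1 1"

```text
clock: 1.7
position: [0.1863, -0.5966, 0.2078]
tool_rot: [-3.142, -0.0, 1.266]
force: [-0.2, -0.0, 0.3]
grip_width: 0.0854
finger_force: 0.0
```

jog_arm --pt "0 0 0 -1 1" --pt "0 0 0 -1 1" --pt "0 0 0 -1 1" --pt "0 0 0 -1 1" --pt "0 0 0 -1 1" --pt "0 0 0 -0.8 1" --pt "1 0.72 0 0 1" --pt "1 0.72 0 0 1" --pt "1 0.72 0 0 1" --pt "1 0.72 0 0 1"

```text
clock: 2.7
position: [0.2535, -0.4633, 0.2078]
tool_rot: [3.142, 0.0, 1.726]
force: [1.0, -0.7, -0.5]
grip_width: 0.0854
finger_force: 0.0
```

jog_arm --pt "1 0.72 0 0 1" --pt "1 0.72 0 0 1" --pt "1 0.72 0 0 1" --pt "1 0.72 0 0 1" --pt "1 0.72 0 0 1" --pt "1 0.72 0 0 1" --pt "1 0.72 0 0 1" --pt "1 0.72 0 0 1" --pt "1 0.72 0 0 1" --pt "1 0.72 0 0 1" --pt "0 0 0 0 1" --pt "0 0 0 0 1"

```text
clock: 3.9
position: [0.42, -0.1343, 0.2078]
tool_rot: [3.142, 0.0, 1.728]
force: [-0.2, -1.1, 0.2]
grip_width: 0.0855
finger_force: 0.0
```

jog_arm --pt "0.37 0.26 0 0 1" --pt "0 0 1 0 1" --pt "0 0 1 0 1" --pt "0 0 1 0 1" --pt "0 0 1 0 1" --pt "0 0 1 0 1" --pt "0 0 0.8 0 1" --pt "0 0 0 0 1" --pt "0 0 0 0 1"

```text
clock: 4.8
position: [0.4256, -0.1231, 0.0342]
tool_rot: [-3.141, 0.0, 1.726]
force: [0.7, -0.1, 0.7]
grip_width: 0.0852
finger_force: 0.0
```

jog_arm --pt "0 0 0 0 0.2" --pt "0 0 0 0 0" --pt "0 0 0 0 0" --pt "0 0 0 0 0" --pt "0 0 0 0 0" --pt "0 0 0 0 0" --pt "0 0 0 0 0" --pt "0 0 0 0 0" --newtons 35

```text
clock: 5.6
position: [0.4267, -0.123, 0.035]
tool_rot: [3.14, 0.001, 1.726]
force: [-0.1, -0.6, 12.2]
grip_width: 0.055
finger_force: 34.5
```

jog_arm --pt "0 0 -0.5 0 0" --pt "0 0 -1 0 0" --pt "0 0 -1 0 0" --pt "0 0 -1 0 0" --pt "0 0 -0.5 0 0" --pt "0.8 0 0 0 0" --pt "0.8 0 0 0 0" --pt "0.8 0 0 0 0" --pt "0.8 0 0 0 0" --pt "0.8 0 0 0 0" --pt "0.8 0 0 0 0" --pt "0.8 0 0 0 0"

```text
clock: 6.8
position: [0.3994, 0.0441, 0.1543]
tool_rot: [3.141, 0.001, 1.726]
force: [0.3, -0.3, -3.9]
grip_width: 0.0547
finger_force: 40.3
```

jog_arm --pt "0.8 0 0 0 0" --pt "0.83 0.4 0 0 0" --pt "0 0.8 0 0 0" --pt "0 0.8 0 0 0" --pt "0 0.8 0 0 0" --pt "0 0.8 0 0 0" --pt "0 0.8 0 0 0" --pt "0 0.8 0 0 0" --pt "0 0.8 0 0 0" --pt "0 0.8 0 0 0" --pt "0 0.4 0 0 0" --pt "0 0 0 0 0"

```text
clock: 8.0
position: [0.6063, 0.1253, 0.1538]
tool_rot: [3.141, -0.0, 1.726]
force: [-1.0, 0.5, -4.7]
grip_width: 0.0549
finger_force: 40.1
```

```bash
python3 - <<'E'
from h import *
s=bot.observe();print(s["position"],s["force"],s["grip_width"])
a=cam("scene")
A=cv2.resize(a[0][130:310,160:400],None,fx=3.3,fy=3.3,interpolation=cv2.INTER_CUBIC)
cv2.imwrite("pics/s2.png",cv2.convertScaleAbs(A,alpha=1.6))
E
```

```text
[0.60630486 0.12528128 0.15383244] [-0.99740469  0.47463256 -4.67541217] 0.05492907797934634
```

View pics/s2.png

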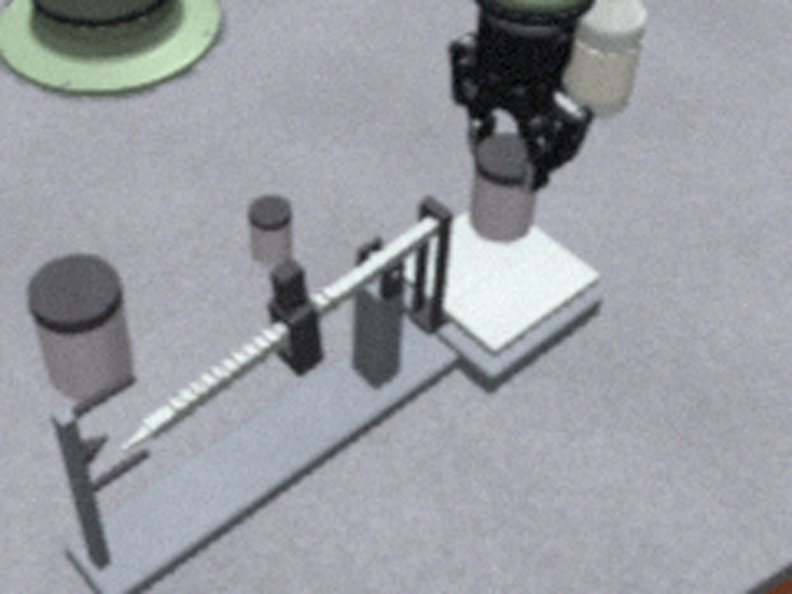

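The can hangs upright above the platform at crop (503,190), and the platform face is clear below it. Lowering now.

jog_arm --pt "0 0 0.6 0 0" --pt "0 0 0.6 0 0" --pt "0 0 0.4 0 0" --pt "0 0 0.2 0 0" --pt "0 0 0.1 0 0" --pt "0 0 0.1 0 0" --pt "0 0 0.1 0 0" --pt "0 0 0.1 0 0" --pt "0 0 0.1 0 0" --pt "0 0 0 0 0"

```text
clock: 9.05
position: [0.6055, 0.1253, 0.0845]
tool_rot: [-3.141, -0.0, 1.727]
force: [-0.0, 0.3, -3.5]
grip_width: 0.0548
finger_force: 40.2
```

jog_arm --pt "0 0 0.06 0 0" --pt "0 0 0.06 0 0" --pt "0 0 0 0 0" --pt "0 0 0 0 0"

```text
clock: 9.45
position: [0.6055, 0.1253, 0.0812]
tool_rot: [-3.142, -0.0, 1.727]
force: [0.4, 0.2, -1.6]
grip_width: 0.0544
finger_force: 40.3
```

jog_arm --pt "0 0 0.06 0 0" --pt "0 0 0 0 0"

```text
clock: 9.65
position: [0.6055, 0.1253, 0.0794]
tool_rot: [3.141, -0.0, 1.727]
force: [-1.4, 0.8, 1.5]
grip_width: 0.0551
finger_force: 40.7
```

jog_arm --pt "0 0 0.04 0 0" --pt "0 0 0 0 0"

```text
clock: 9.85
position: [0.6057, 0.1255, 0.0787]
tool_rot: [3.141, -0.0, 1.727]
force: [-2.8, -0.1, 8.9]
grip_width: 0.0548
finger_force: 41.5
```

jog_arm --pt "0 0 -0.04 0 0" --pt "0 0 0 0 0.7" --pt "0 0 0 0 0.9" --pt "0 0 0 0 1" --pt "0 0 0 0 1" --pt "0 0 0 0 1" --pt "0 0 -0.5 0 1" --pt "0 0 -1 0 1" --pt "0 0 -1 0 1" --pt "0 0 -1 0 1" --pt "0 0 -1 0 1" --pt "0 0 -1 0 1"

```text
clock: 11.05
position: [0.6053, 0.1254, 0.2469]
tool_rot: [3.141, -0.0, 1.727]
force: [0.1, -0.3, 0.2]
grip_width: 0.0854
finger_force: 0.0
```

jog_arm --pt "0 0 -1 0 1" --pt "0 0 -1 0 1" --pt "0 0 0 0 1"

```text
clock: 11.35
position: [0.6065, 0.1262, 0.3095]
tool_rot: [3.135, -0.001, 1.727]
force: [0.7, 0.9, 0.5]
grip_width: 0.0853
finger_force: 0.0
```

```bash
python3 - <<'E'
from h import *
s=bot.observe();print(s["position"],s["force"],s["grip_width"])
a=cam("scene");b=cam("top")
A=cv2.resize(a[0][170:310,160:360],None,fx=4,fy=4,interpolation=cv2.INTER_CUBIC)
cv2.imwrite("pics/s3.png",cv2.convertScaleAbs(A,alpha=1.6)); cv2.imwrite("pics/t3.png",b[0])
E
```

```text
[0.60652948 0.12619499 0.30950877] [0.66951978 0.89799295 0.46095989] 0.08531915851706916
```

View pics/s3.png

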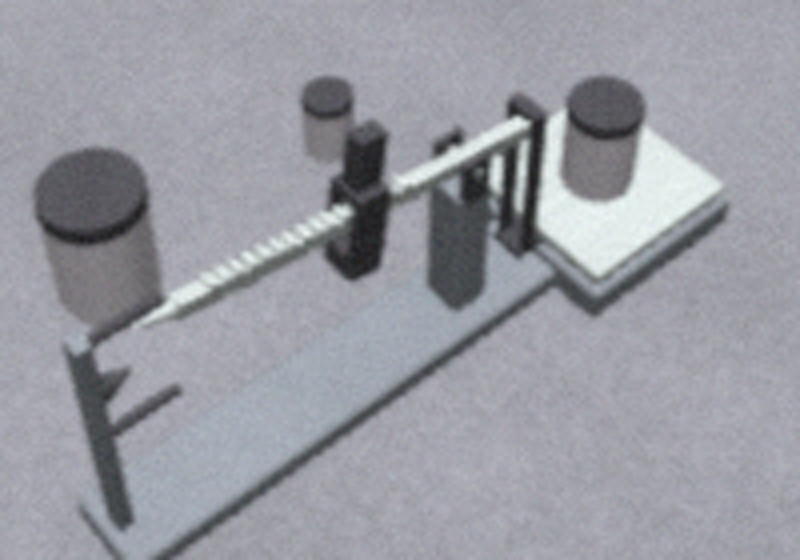

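The can stands upright on the platform at crop (603,140). The beam is now on its upper stop: pointer tip at crop (140,325), index at (125,375). The fin top is at crop (368,130), which is scene pixel (252,202.5).

```bash
python3 - <<'E'
from h import *
a=cam("scene");b=cam("top")
P=np.array([.6058,.1252])
for yaw in (.15,.165):
    ey=np.array([-np.sin(yaw),np.cos(yaw)]);ex=np.array([ey[1],-ey[0]]);O=P-.145*ey
    t=-.13
    def on(y,h): return np.r_[O+(y*np.cos(t)-h*np.sin(t))*ey,.165+y*np.sin(t)+h*np.cos(t)]
    print(yaw,"ptr",proj(a,on(-.255,0)),"post",proj(a,np.r_[O-.29*ey,.217]),"idx",proj(a,np.r_[O-.262*ey,.165]))
    for i in range(5): print(i,on(-.06-.01*i,.052).round(4),proj(a,on(-.06-.01*i,.07)).round(1),proj(b,on(-.06-.01*i,.07)).round(1))
g=cv2.cvtColor(b[0],cv2.COLOR_BGR2GRAY);print(g[136:166,278:304])
E
```

```text
0.15 ptr [192.20166426 251.30252577] post [176.99484595 254.82223987] idx [190.66626246 261.70114165]
0 [ 0.6354 -0.0703  0.2243] [259.5 198.2] [273. 147.]
1 [ 0.6368 -0.0801  0.2256] [256.4 199.7] [277.  146.3]
2 [ 0.6383 -0.0899  0.2269] [253.3 201.1] [281.  145.6]
3 [ 0.6398 -0.0997  0.2282] [250.1 202.6] [285.  144.9]
4 [ 0.6413 -0.1095  0.2295] [246.9 204.1] [289.  144.2]
0.165 ptr [193.615092   252.91761272] post [178.53129563 256.66804598] idx [192.0746941  263.35680268]
0 [ 0.6383 -0.0699  0.2243] [260.3 198.8] [272.8 145.8]
1 [ 0.6399 -0.0796  0.2256] [257.2 200.3] [276.8 145.1]
2 [ 0.6415 -0.0894  0.2269] [254.1 201.9] [280.8 144.3]
3 [ 0.6432 -0.0992  0.2282] [251.  203.4] [284.7 143.6]
4 [ 0.6448 -0.109   0.2295] [247.8 205. ] [288.7 142.8]
[[120 120 122 122 121 120 120 121 122 123 122 119 121 120 120 119 120 120
  120 120 120 119 118 118 119 120]
 [121 121 122 124 123 123 121 121 123 122 122 121 120 120 121 121 120 121
  121 123 121 118 119 117 120 119]
 [122 122 123 123 122 121 120 121 123 122 122 122 121 121 122 121 120 121
  122 123 121 120 117 117 117 118]
 [122 122 
[... 2233 characters left out ...]
15 119 121
  120 121 122 122 123 122 123 123]
 [121 121 120 122 119 110  97  94 100 102 104 106 109 114 116 121 119 120
  122 121 122 120 122 122 122 122]
 [120 121 121 120 120 118 114 113 117 117 118 117 119 119 120 123 120 120
  121 120 121 121 122 122 122 122]
 [122 122 122 121 119 120 120 120 121 119 120 120 121 122 122 122 122 120
  121 122 121 122 120 123 122 123]
 [123 121 120 121 120 119 121 119 120 122 120 121 121 121 122 122 120 121
  122 121 122 123 121 120 123 122]
 [122 120 120 120 120 120 122 122 120 121 122 121 122 122 122 121 121 122
  122 122 121 121 121 121 123 123]
 [122 120 120 120 122 120 120 121 122 120 121 122 122 122 123 122 121 122
  122 123 124 122 121 121 122 122]]
```

Both views put the poise at notch 3 (0.03 m). The carried weight of about 4.3 N suggests the can needs roughly 0.10. Next I grip the fin across the beam.

jog_arm --pt "-0.8 0 0 0 1" --pt "-0.8 0 0 0 1" --pt "-0.8 0 0 0 1" --pt "-0.8 0 0 0 1" --pt "-0.8 0 0 0 1" --pt "-0.8 0 0 0 1" --pt "-0.8 0 0 0 1" --pt "-0.8 0 0 0 1" --pt "-0.8 0 0 0 1" --pt "-0.4 0 0 0 1" --pt "0 0 0 0 1" --pt "0 0 0 0 1"

```text
clock: 12.75
position: [0.6408, -0.0987, 0.3041]
tool_rot: [-3.141, -0.001, 1.728]
force: [-0.1, -0.4, 0.3]
grip_width: 0.0854
finger_force: 0.0
```

jog_arm --pt "0 0 0.8 0 0.8" --pt "0 0 0.8 0 0.6" --pt "0 0 0.8 0 0.6" --pt "0 0 0.6 0 0.6" --pt "0 0 0.3 0 0.5" --pt "0 0 0 0 0.4" --pt "0 0 0 0 0.3" --pt "0 0 0 0 0.3" --pt "0 0 0 0 0.3" --newtons 20

```text
clock: 13.65
position: [0.6412, -0.0998, 0.2062]
tool_rot: [3.141, 0.0, 1.727]
force: [0.0, 0.3, 0.1]
grip_width: 0.0257
finger_force: 0.0
```

Opening is 25.7 mm around a 16 mm fin with no contact, so it is centred within about 5 mm. Closing.

jog_arm --pt "0 0 0 0 0.2" --pt "0 0 0 0 0.15" --pt "0 0 0 0 0.1" --pt "0 0 0 0 0.1" --pt "0 0 0 0 0.1"

```text
clock: 14.15
position: [0.6429, -0.0995, 0.2064]
tool_rot: [3.137, 0.0, 1.727]
force: [12.4, 1.2, -0.8]
grip_width: 0.0154
finger_force: 25.1
```

jog_arm --pt "0 0.06 0 0 0.1" --pt "-0.1 0 -0.01 0 0.1" --pt "-0.24 0 -0.03 0 0.1" --pt "-0.24 0 -0.03 0 0.1" --pt "-0.24 0 -0.03 0 0.1"

```text
clock: 14.65
position: [0.6469, -0.1241, 0.2086]
tool_rot: [3.141, -0.0, 1.727]
force: [3.8, 4.4, 0.8]
grip_width: 0.0155
finger_force: 25.2
```

jog_arm --pt "-0.25 0 -0.03 0 0.1" --pt "-0.25 0 -0.03 0 0.1" --pt "-0.25 0 -0.03 0 0.1" --pt "-0.25 0 -0.03 0 0.1" --pt "-0.25 0 -0.03 0 0.1" --pt "-0.25 0 -0.03 0 0.1" --pt "0 0 0 0 0.1" --pt "0 0 0 0 0.1"

```text
clock: 15.45
position: [0.6541, -0.1693, 0.2141]
tool_rot: [3.14, 0.0, 1.726]
force: [5.6, 1.6, 0.9]
grip_width: 0.0151
finger_force: 25.3
```

jog_arm --pt "0 0 0 0 0.25" --pt "0 0 0 0 0.4" --pt "0 0 0 0 0.5" --pt "0 0 0 0 0.6" --pt "0 0 -0.5 0 0.6" --pt "0 0 -1 0 0.6" --pt "0 0 -1 0 0.6" --pt "0.5 0 -1 0 0.6" --pt "1 0 -0.5 0 0.6" --pt "1 0 0 0 0.6" --pt "1 0 0 0 0.6" --pt "1 0 0 0 0.6"

```text
clock: 16.65
position: [0.6322, -0.0339, 0.3352]
tool_rot: [3.141, 0.0, 1.727]
force: [0.5, 0.3, -0.0]
grip_width: 0.0514
finger_force: 0.0
```

jog_arm --pt "0 0 0 0 0.6" --pt "0 0 0 0 0.6" --pt "0 0 0 0 0.6"

```text
clock: 16.95
position: [0.6327, -0.0361, 0.3343]
tool_rot: [3.141, 0.001, 1.726]
force: [1.1, -0.7, -0.3]
grip_width: 0.0511
finger_force: 0.0
```

```bash
python3 - <<'E'
from h import *
s=bot.observe();print(s["position"],s["force"],s["grip_width"])
a=cam("scene");b=cam("top")
A=cv2.resize(a[0][190:310,160:360],None,fx=4,fy=4,interpolation=cv2.INTER_CUBIC)
cv2.imwrite("pics/s4.png",cv2.convertScaleAbs(A,alpha=1.6)); cv2.imwrite("pics/t4.png",b[0]); cv2.imwrite("pics/s4f.png",a[0])
E
```

```text
[ 0.63266752 -0.03605387  0.33431919] [ 1.06727609 -0.73178253 -0.34006981] 0.05107613225215816
```

View pics/s4.png

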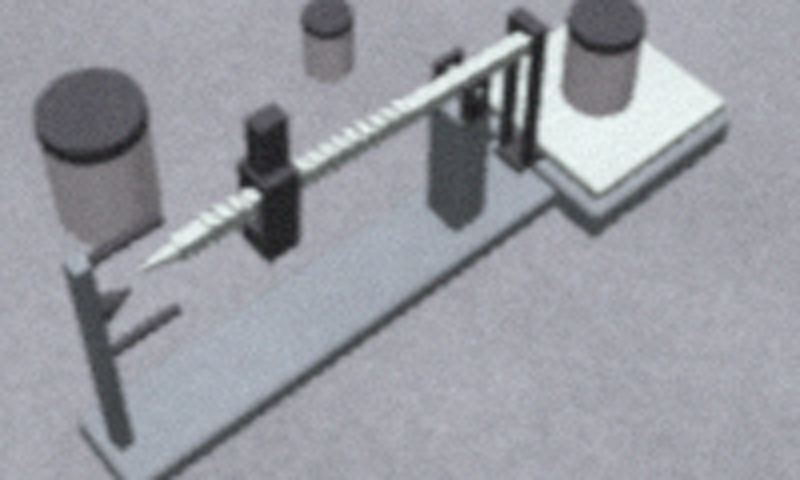

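The poise sits at about notch 10. The pointer tip at crop (142,270) is a little above level against the index at (130,293). I'll measure the beam angle by casting beam pixels onto the scale's vertical plane.

```bash
cat >> h.py <<'E'
P=np.array([.6058,.1252]);YAW=.157
EY=np.array([-np.sin(YAW),np.cos(YAW)]);EX=np.array([EY[1],-EY[0]]);O=P-.145*EY
def toplane(c,u,v):
    o,d=ray(c,u,v); k=((O-o[:2])@EX)/(d[:2]@EX); p=o+k*d; return (p[:2]-O)@EY,p[2]
def beam(im,c,u0=199,u1=285):
    g=cv2.GaussianBlur(cv2.cvtColor(im,cv2.COLOR_BGR2GRAY),(3,3),0).astype(float); pts=[]
    hi=np.array([toplane(c,u,0) for u in (0,)])
    for u in range(u0,u1):
        # predicted level row
        vs=[v for v in range(185,285) if abs(toplane(c,u,v)[1]-.168)<.04 and -.25<toplane(c,u,v)[0]<-.02]
        if not vs: continue
        w=np.clip(g[vs,u]-128,0,None)
        if w.sum()>30:
            i=w.argmax(); s=slice(max(i-3,0),i+4); v=(w[s]*np.array(vs)[s]).sum()/w[s].sum(); pts.append(toplane(c,u,v))
    pts=np.array(pts,np.float32);l=cv2.fitLine(pts,cv2.DIST_HUBER,0,.001,.001).ravel()
    m=l[1]/l[0]; return len(pts),np.arctan(m),l[3]-m*l[2]
E
python3 - <<'E'
from h import *
c=cam("scene");cv2.imwrite("pics/s5f.png",c[0])
for n in("s0","s4f","s5f"):print(n,beam(cv2.imread(f"pics/{n}.png"),c))
g=cv2.cvtColor(cv2.imread("pics/s4f.png"),cv2.COLOR_BGR2GRAY);print(toplane(c,195.5,257.5),toplane(c,192.5,263),toplane(c,197.5,266))
E
```

```text
Traceback (most recent call last):
  File "h.py", line 51, in beam
    pts=np.array(pts,np.float32);l=cv2.fitLine(pts,cv2.DIST_HUBER,0,.001,.001).ravel()
                                   ~~~~~~~~~~~^^^^^^^^^^^^^^^^^^^^^^^^^^^^^^^^
cv2.error: OpenCV(4.12.0) /io/opencv/modules/imgproc/src/linefit.cpp:618: error: (-215:Assertion failed) npoints2 >= 0 || npoints3 >= 0 in function 'fitLine'
```

```bash
sed -i '/hi=np/d; s/-128,0,None/-115,0,None/' h.py; python3 - <<'E'
from h import *
c=cam("scene");cv2.imwrite("pics/s5f.png",c[0])
print(toplane(c,195.5,257.5),toplane(c,192.5,263),toplane(c,197.5,266))
g=cv2.cvtColor(c[0],cv2.COLOR_BGR2GRAY);print(g[200:245:2,250],g[250:270,200])
for n in("s0","s4f","s5f"):
  try:print(n,beam(cv2.imread(f"pics/{n}.png"),c))
  except Exception as e:print(n,"fail")
E
```

```text
(np.float64(-0.24909578882664152), np.float64(0.17333799033014252)) (np.float64(-0.2593764491769184), np.float64(0.1604236290830885)) (np.float64(-0.24837984302837443), np.float64(0.1376266517669097))
[103 106 108 104 102 101  98  99 100 101 124 132 118  65  86 107 106 106
 105 103 106  99 107] [109 117 131 143 126  91  91 100 106 106 106 106 106 104 108 106 106  85
  67  54]
s0 (36, np.float32(0.09613378), np.float32(0.17415509))
s4f (58, np.float32(-0.036006127), np.float32(0.17595348))
s5f (58, np.float32(-0.034807473), np.float32(0.17602243))
```

```bash
python3 - <<'E'
from h import *
c=cam("scene")
im=np.full((384,512,3),90,np.uint8)
im[170:310,160:360]=(cv2.resize(cv2.imread("pics/s3.png"),(200,140),interpolation=cv2.INTER_AREA)/1.6).astype(np.uint8)
print("upper stop",beam(im,c)); 
S={"low":cv2.imread("pics/s0.png"),"up":im,"now":c[0]}
# pointer/index crops
R=[cv2.resize(S[k][240:280,170:220],None,fx=5,fy=10 if 0 else 5,interpolation=cv2.INTER_CUBIC) for k in S]
cv2.imwrite("pics/ptr.png",cv2.convertScaleAbs(np.hstack(R),alpha=1.8))
E
```

```text
upper stop (49, np.float32(-0.12962355), np.float32(0.17519373))
```

View pics/ptr.png

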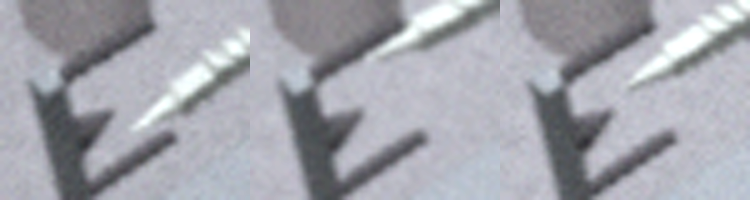

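The middle panel shows the pointer on the upper rod, and the measured -0.130 there shows the angle has no bias. The left panel shows the start state at +0.096, which is poise notch 2. The right panel is now: the tip is above the index, θ ≈ -0.035, poise at 0.09. One notch farther out should leave about +0.015, which is nearer level.

jog_arm --pt "-0.9 0.05 0 0 0.6" --pt "-0.9 0 0 0 0.6" --pt "-0.9 0 0 0 0.6" --pt "-0.9 0 0 0 0.6" --pt "-0.9 0 0 0 0.6" --pt "-0.17 0 0 0 0.6" --pt "0 0 0.9 0 0.6" --pt "0 0 0.9 0 0.6" --pt "0 0 0.9 0 0.6" --pt "0 0 0.9 0 0.6" --pt "0 0 0.75 0 0.6" --pt "0 0 0 0 0.5"

```text
clock: 18.4
position: [0.6543, -0.1728, 0.2004]
tool_rot: [-3.137, -0.002, 1.727]
force: [0.3, -0.3, -0.1]
grip_width: 0.0431
finger_force: 0.0
```

jog_arm --pt "0 0 0 0 0.4" --pt "0 0 0 0 0.3" --pt "0 0 0 0 0.25" --pt "0 0 0 0 0.2" --pt "0 0 0 0 0.15" --pt "0 0 0 0 0.1" --pt "0 0 0 0 0.1" --pt "0 0 0 0 0.1"

```text
clock: 19.2
position: [0.6551, -0.1738, 0.2035]
tool_rot: [-3.14, 0.001, 1.726]
force: [-5.2, -1.5, 0.9]
grip_width: 0.0153
finger_force: 25.2
```

jog_arm --pt "-0.11 0 0 0 0.1" --pt "-0.11 0 0 0 0.1" --pt "-0.12 0 0 0 0.1" --pt "0 0 0 0 0.1" --pt "0 0 0 0 0.1" --pt "0 0 0 0 0.25" --pt "0 0 0 0 0.4" --pt "0 0 0 0 0.6" --pt "0 0 0 0 0.6" --pt "0 0 -0.5 0 0.6" --pt "0 0 -1 0 0.6" --pt "0 0 -1 0 0.6"

```text
clock: 20.4
position: [0.6573, -0.1831, 0.2802]
tool_rot: [3.142, -0.0, 1.727]
force: [0.6, -0.1, 0.3]
grip_width: 0.0514
finger_force: 0.0
```

jog_arm --pt "0 0 -1 0 0.6" --pt "1 0 -0.5 0 0.6" --pt "1 0 0 0 0.6" --pt "1 0 0 0 0.6" --pt "1 0 0 0 0.6" --pt "0.5 0 0 0 0.6" --pt "0 0 0 0 0.6" --pt "0 0 0 0 0.6" --pt "0 0 0 0 0.6" --pt "0 0 0 0 0.6" --pt "0 0 0 0 0.6" --pt "0 0 0 0 0.6"

```text
clock: 21.6
position: [0.6364, -0.0503, 0.3232]
tool_rot: [-3.142, -0.0, 1.726]
force: [0.4, -0.2, 0.5]
grip_width: 0.0515
finger_force: 0.0
```

```bash
python3 - <<'E'
from h import *
for i in range(3): c=cam("scene");print(beam(c[0],c))
s=bot.observe();print(s["clock"],s["position"],s["force"])
cv2.imwrite("pics/s6.png",cv2.convertScaleAbs(cv2.resize(c[0][170:310,70:360],None,fx=2.7,fy=2.7,interpolation=cv2.INTER_CUBIC),alpha=1.7))
E
```

```text
(58, np.float32(0.004727157), np.float32(0.17674868))
(58, np.float32(0.0049478686), np.float32(0.17679778))
(58, np.float32(0.0034933598), np.float32(0.17654015))
21.75 [ 0.63638932 -0.0500285   0.32329451] [-0.31526434 -0.13828741 -0.69617485]
```

View pics/s6.png

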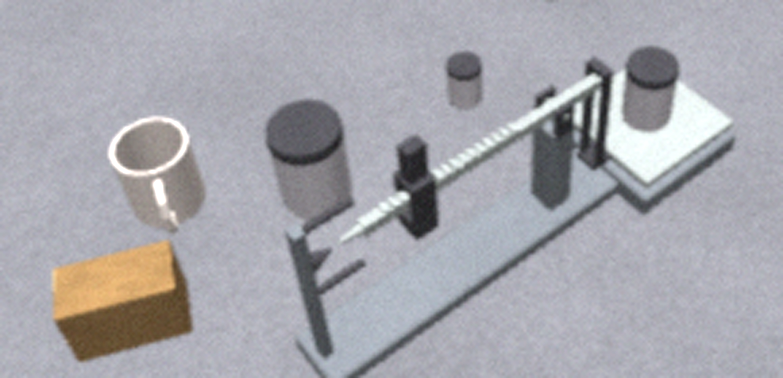

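Beam angle now measures about +0.004. The tip at crop (342,240) still looks slightly above the index at (330,255), so I'll check that with an averaged close-up.

```bash
python3 - <<'E'
from h import *
fr=[];bs=[]
for i in range(12): c=cam("scene");fr.append(c[0].astype(float));bs.append(beam(c[0],c)[1])
m=np.mean(fr,0);print(np.mean(bs),beam(np.clip(m,0,255).astype(np.uint8),c))
I=np.clip(m*1.7,0,255).astype(np.uint8)[240:285,170:230]
k=12;I=cv2.resize(I,None,fx=k,fy=k,interpolation=cv2.INTER_CUBIC)
def mk(y,z,col):
    u,v=proj(c,np.r_[O+y*EY,z]);q=((u-170+.5)*k,(v-240+.5)*k);print(y,z,u,v,q);cv2.circle(I,tuple(int(t) for t in q),3,col,-1)
mk(-.255,.165,(0,0,255));mk(-.262,.165,(0,255,0));mk(-.29,.165,(255,0,0))
for s in(.211,.119): mk(-.27,s,(0,255,255))
cv2.imwrite("pics/z.png",I)
E
```

```text
0.0031318606 (58, np.float32(0.00426921), np.float32(0.17666996))
-0.255 0.165 193.82096559076243 260.89213664527324 (np.float64(291.8515870891491), np.float64(256.7056397432789))
-0.262 0.165 191.31810990341657 262.47480417080743 (np.float64(261.81731884099884), np.float64(275.6976500496892))
-0.29 0.165 181.12409803712475 268.92093353306353 (np.float64(139.48917644549704), np.float64(353.0512023967624))
-0.27 0.211 185.74127140427836 252.59434901771314 (np.float64(194.89525685134038), np.float64(157.1321882125577))
-0.27 0.119 190.93678510242944 275.1620219008858 (np.float64(257.2414212291533), np.float64(427.94426281062965))
```

View pics/z.png

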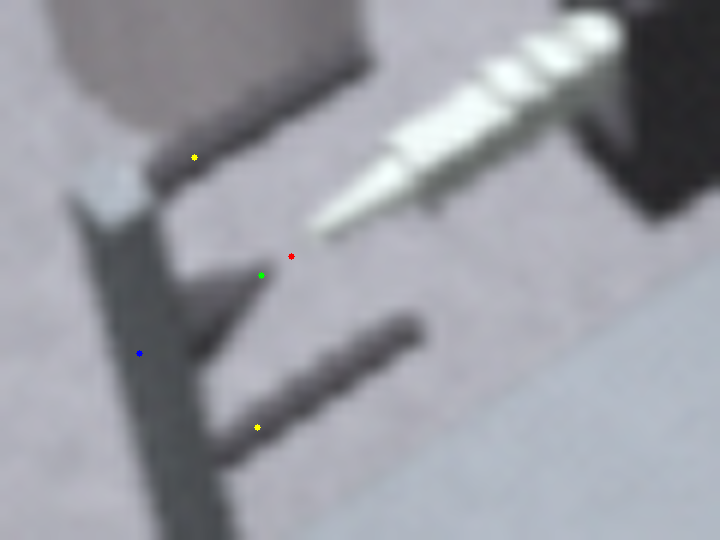

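The index tip is at (275,263) and the pointer tip at (310,235). That is within half a pixel of the level offset, so about -0.01 to +0.004 rad, and this is the best notch. The can is upright and the gripper is clear of everything.

```bash
python3 -c "
from workcell import bot;print(bot.job_done())"
```

```text
the job is handed in; nothing more can be done
None
```

Job handed in: the middle can stands upright on the platform, and the poise is at about notch 0.10, one notch past where the pointer still read high. The pointer rests level with the index (beam angle within about 0.01 rad). The gripper is open and clear, and the large and small cans, mug and carton are unmoved; the detergent bottle was not re-checked, but the arm did not go near it.

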